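Close the damp box: tuck the cover under the leaf and hold it down

TASK

Close the damp box over the fresh cups: pick up the loose pink cover by its wooden handle, slide its far edge well in under the plywood leaf, without lifting the leaf, until it meets the stop, so that the cover lies flat on the box's rim between the two side cheeks. Finish while holding the cover: keep pressing it down flat with a firm, steady push of about 10 N (a kilogram's weight) and do not let go. Leave the cups and everything else on the table where they are.

Things in the scene. Friction and masses are not known exactly. Their poses are not given: they have to be found in the camera images.
- cover: loose pink flat cover, 170 (x) x 210 (y) x 5 mm thick, 0.18 to 0.36 kg, lying flat on the table at the start; origin at the centre of its underside. Its +x edge is the one to tuck; the handle stands nearer the -x edge.
- cover_handle (a point): middle of the cover's upright dark wooden handle, a block 20 mm (cover's x) x 70 mm (cover's y), from 5 to 39 mm above the cover's underside; this point is 22 mm above the underside and 25 mm from the cover's centre towards -x. Take it from above, fingers closing along the cover's x.
- cover_edge (a point): middle of the cover's +x (tucking) edge, at its underside: 85 mm from the cover's origin, 110 mm from the handle.
- box: white damp box fixed to the table, 300 (x) x 240 (y) mm; origin under its centre, on the table; x points from its open front (robot's side) to its far side, roofed by the plywood leaf. The rim the cover lies on is at z = 100 mm: tops of the 16 mm thick front wall and of two 14 mm wide side ledges. Outside the ledges are side cheeks up to z = 110 mm.
- rim: the damp box's rim, fixed: its front wall and two side ledges, all with flat tops 100 mm above the table, on which the cover lies; same origin and axes as the box (under its centre).
- box_front (a point): middle of the front wall's outer top edge (box x = -150 mm, z = 100 mm). No cheek here. The side cheeks are 10 mm thick and 220 mm apart inside, so the cover has 5 mm to spare on each side.
- box_stop (a point): middle of the near face of a fixed grey stop bar that crosses under the leaf, at rim height (box x = 28 mm, z = 100 mm; bar top at 108 mm). A cover fully home has its tucking edge here, its centre at box x = -57 mm and its other edge on the front wall (x = -142 mm).
- box_lip_line (a point): fixed point of the box at rim height (z = 100 mm), midway between the cheeks, straight below the leaf's near edge (box x = -10 mm).
- leaf_lip (a point): middle of the underside of the leaf's near edge (box x = -10 mm, z = 110 mm when down): the slot between rim and leaf is 10 mm high. From here a 12 mm wide lip turns up towards the robot as a lead-in, reaching box x = -20 mm and 117 mm high. Leaf 160 mm long, 236 mm wide, 6 mm thick.
- leaf (a joint): angle of the light plywood leaf (0.22 kg) about its hinge along the box's far rim: 0 = lying down on the cheeks, grows as it is lifted; it drops back by its own weight, about 1 N at its near edge lifts it.
- cup_a: brown unfired clay cup, 72 mm across, 65 mm tall, standing inside the damp box under the opening; origin under its centre. Leave alone
- cup_b: second brown cup, same as cup_a, beside it in the damp box. Leave alone
- cup_c: brown mug standing mouth down on the table to the robot's left, 92 mm across plus handle, 68 mm tall; origin under its centre. Leave alone
- cup_d: brown mug like cup_c, on the table to the robot's right. Leave alone
- jar: small amber jar, white cap, 56 mm across, 50 mm tall, on the table on the robot's side of the cover; origin under its centre. Leave alone
- tape: black tape roll lying flat, 90 mm across, 24 mm tall; origin under its centre. Leave alone
- brush: small brush lying on the table; origin under its middle. Leave alone

How it is judged (in metres and radians):
On the way:
1. the cover's edge is under the leaf, at rim height (x of cover_edge in the frame of box above 0.01 m and z of cover_edge in the frame of box between 0.097 and 0.104 m), for 0.1 s.
At the end, for the whole second after the job is handed in: cover on the rim (within 3 mm, tilt under 0.025 rad), between the cheeks, square to the box (0.08 rad), edge at least 20 mm in under the leaf; leaf down (under 0.03 rad); fingers on the cover, which bears on the rim with more than 8 N (weight 2 to 3.5 N plus the push) (x of cover_edge in the frame of box above 0.01 m and y of cover_edge in the frame of box between -0.009 and 0.009 m and z of cover_edge in the frame of box between 0.097 and 0.103 m and z of cover in the frame of box between 0.097 and 0.103 m and angle between cover's own z axis and vertical below 0.025 rad and angle between the x axis of cover and the x axis of box, either way round below 0.08 rad and value of joint leaf below 0.03 rad and linear speed of cover below 0.02 m/s and contact force between cover and rim above 8 N and contact force between the fingers and cover above 3 N); the arm keeps its last pose, push and grip.
It fails at once if the leaf is lifted (more than 0.08 rad, 13 mm at its near edge) (value of joint leaf above 0.08 rad).
It fails at once if the cover is rammed onto the rim with more than 70 N (contact force between cover and rim above 70 N).
It fails at once if a cup, jar, tape or brush is disturbed (moved more than 25 mm) (distance of any of cup_a, cup_b, cup_c, cup_d, jar, tape, brush from where it was at the start of the episode above 0.025 m).
It also fails if it takes over 43 s, if anything falls off the work surface, if the arm or the gripper's body presses on something with over 40 N, if the wrist force passes 120 N, or if a joint passes its speed limit or range.

ROBOT

A 6-joint arm with a two-finger parallel gripper is mounted at the origin on the work surface. World frame = base frame: x ahead of the robot, y to its left, z up, the work surface at z = 0. Lengths are in mm, angles in degrees, forces in N, time in s.
With the tool pointing down it reaches from about 350 to 850 mm from the base axis. Payload 8.1 kg.
Tool frame: the origin (TCP) lies midway between the tips of the shut fingers; the grasp point (between the pads) lies hold_point_z behind it (hold_point_z is the distance from the TCP to the grasp point, in mm); z points along the fingers, x is the direction in which the jaws open and shut, and the axes are right-handed (so a half turn about z gives the same grasp; the last joint's range is limited). The gripper opens to 85 mm and grips with 20 to 120 N. Pads are 22 mm wide; open, the fingers measure 114 mm over their backs; the gripper's body (76 mm by 85 mm) begins 54 mm behind the grasp point. The pads swing forward as they close: fully open they stand 13 mm farther back than shut.
Start: joints at [-77.315, 7.471, 85.268, -0, 87.261, -4.893], TCP at [181.226, -571.981, 231.292] pointing down, gripper open.
Joint ranges: [-169.43, 169.43], [-51.17, 129.36], [1.28, 143.12], [-76.62, 256.62], [0, 156.53], [-152.29, 152.29]. Speed limits (degrees/s): [136.94, 136.94, 159.86, 180, 180, 180].

INTERFACE

Orientations are given as [roll, pitch, yaw] about the fixed x, y, z axes, in that order (R = Rz(yaw) Ry(pitch) Rx(roll)).
In Python, from bench import * gives the robot as it stands.
- The arm moves only by the shell command python3 -m pendant 'ROWS' [OPENING] [FORCE]. ROWS is JSON, a list that holds one entry, the list of rows, each a list of 4 numbers: the shift along the tool's x, y, z normalised to -1 to 1, where 1 is 0.02 m, then the turn about the tool's z normalised to -1 to 1, where 1 is 0.08 rad. A call has exactly 10 rows; each row shifts and turns the pose as measured when the row begins, along the tool's axes as they then stand; what a row does not reach is not made up. A row lasts 1/12 s, in which the tool goes at most 41.7 mm and 7.16 degrees, less where a joint would pass 70% of its speed; a pose out of reach is approached as far as the arm can. A call with a number of a shift or a turn outside -1 to 1 is refused whole. A call with a gripper value outside its range is refused whole. OPENING is the gripper's target within -1 to 1 (fully open at 1, half-way at 0, shut at -1), set as the call begins (- or left out, the last holds). The fingers move at their own pace and stop on an object; FORCE is the grip in N (left out, the last holds). Time passes only in rows, so rows that do not move let the fingers close, or fill a call up. It gives the time, the measured TCP pose, the force and the opening at its end, in the units of the state.
- sense(): the state, without advancing time (a new reading comes with each control period).
- snapshot(name): name is "scene" or "top"; returns the picture (480x640x3 uint8, red, green, blue); there is no depth.
- calibration(name): a dict with "mtx" (3x3 intrinsics, pixels), "world_to_cam" (4x4, takes a point from world to camera coordinates). Camera axes: x right, y down, z forward; pixel columns grow to the right and rows downward; lengths in mm; the calibration is good to about 2 mm. A picture is of the moment at which its call begins. calibration takes no time and is no camera call.
- hand_in(): hands the job in, once; it reports no verdict.
The state is a dict: "time": time; "joint_pos": joint angles; "qd": joint speeds; "joint_efforts": joint torques, N m; "tool_pos": TCP position; "tcp_rot": TCP orientation; "ft_force": force on the tool from outside, world axes, zero at the start; "wrist_torque": the same for the moment, N m; "finger_gap": finger opening in mm.
Only numpy, scipy, OpenCV 4.12 (cv2) and the standard library are available. Lean on these libraries where they do the work, as an engineer would, in place of code of your own. Each camera call takes 0.05 s, during which the arm holds its last target.

## Working session

There is one attempt and no reset: what is moved stays moved. The work goes in short steps, Python scripts to look and compute and a shell command to move; the robot and the scene stay as the last step left them, time stands still between calls to the robot, and variables do not carry over. Pictures are saved under pics/ and viewed, and the job is handed in when it is done.

```bash
mkdir -p pics; ls
python3 - <<'E'
from bench import *
import cv2,numpy as np
s=sense();print(s)
for n in("scene","top"):
    cv2.imwrite(f"pics/{n}0.png",cv2.cvtColor(snapshot(n),cv2.COLOR_RGB2BGR));c=calibration(n);print(n,c)
E
```

```text
pics
{'time': 0.0, 'joint_pos': array([-7.73142250e+01,  7.51559726e+00,  8.53298585e+01, -8.79481971e-05,
        8.72609096e+01, -4.89448490e+00]), 'qd': array([ 0.05068289,  0.00170474,  0.03308826, -0.01592498, -0.0561047 ,
       -0.06146753]), 'joint_efforts': array([ 8.17816835e-04, -5.69401288e+01, -5.00549877e+01, -2.55019977e-04,
        1.50537933e-02,  3.18069078e-05]), 'tool_pos': array([ 181.11015764, -571.43610577,  230.23377547]), 'tcp_rot': array([-1.79991012e+02,  1.05984974e-01, -7.24197275e+01]), 'ft_force': array([ 0.09804921,  0.4653185 , -0.16733881]), 'wrist_torque': array([ 0.04766479,  0.00919922, -0.00477854]), 'finger_gap': 85.00116299154968}
scene {'mtx': array([[510.55675802,   0.        , 318.77262993],
       [  0.        , 510.55675802, 226.15753758],
       [  0.        ,   0.        ,   1.        ]]), 'world_to_cam': array([[ 6.07538910e-01,  7.94284329e-01, -2.97935289e-03,
        -3.32437760e+02],
       [ 6.07166361e-01, -4.66826346e-01, -6.42979139e-01,
        -3.02858749e+02],
       [-5.12099095e-01,  3.88825882e-01, -7.65877895e-01,
         1.71411839e+03],
       [ 0.00000000e+00,  0.00000000e+00,  0.00000000e+00,
         1.00000000e+00]])}
top {'mtx': array([[506.31330503,   0.        , 315.34496029],
       [  0.        , 506.31330503, 237.35977247],
       [  0.        ,   0.        ,   1.        ]]), 'world_to_cam': array([[ 2.73244066e-02, -9.99415352e-01,  2.05506795e-02,
        -2.70330400e+01],
       [-9.85257880e-01, -3.03991325e-02, -1.68353209e-01,
         5.64818828e+02],
       [ 1.68879505e-01, -1.56475674e-02, -9.85512489e-01,
         1.34008812e+03],
       [ 0.00000000e+00,  0.00000000e+00,  0.00000000e+00,
         1.00000000e+00]])}
```

View pics/scene0.png

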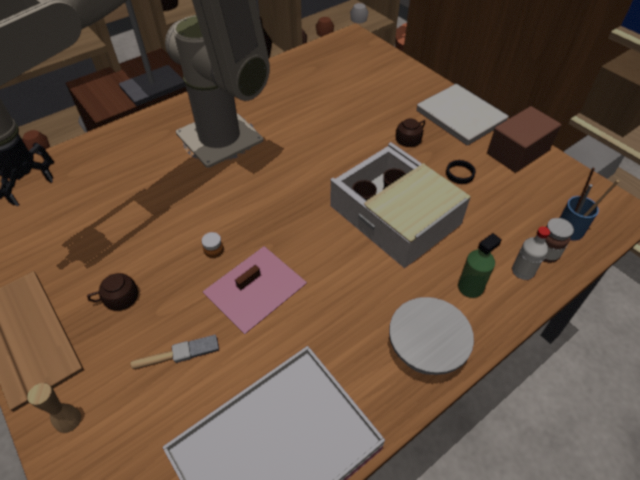

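View pics/top0.png

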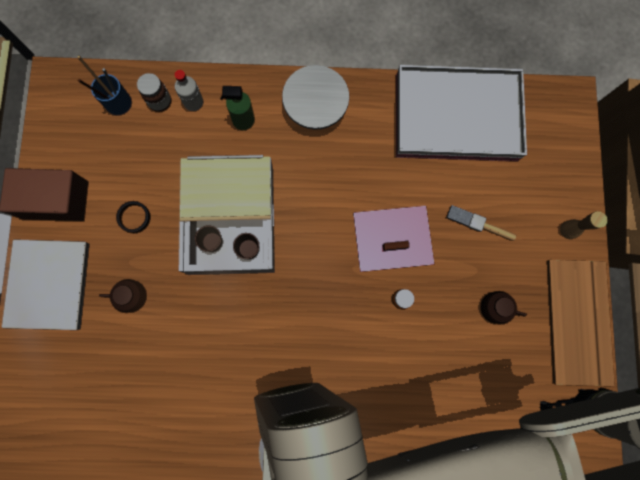

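The scene view shows the pink cover at about (255,288) and the box at (400,200). The top view shows the cover at (393,238), its handle at (396,245), and the box with its leaf at (226,188) and open front at row 270. Next I'll measure both.

```bash
cat > h.py <<'E'
import cv2,numpy as np
from bench import *
def cast(name,uv,z):
    c=calibration(name);K=c["mtx"];T=c["world_to_cam"];R=T[:3,:3];t=T[:3,3]
    o=-R.T@t; uv=np.atleast_2d(uv).astype(float)
    d=(R.T@np.linalg.inv(K)@np.c_[uv,np.ones(len(uv))].T).T
    return o+d*((z-o[2])/d[:,2])[:,None]
def proj(name,p):
    c=calibration(name);K=c["mtx"];T=c["world_to_cam"]
    q=(T[:3,:3]@np.atleast_2d(p).T).T+T[:3,3];q=(K@q.T).T;return q[:,:2]/q[:,2:]
def big(mask):
    cs,_=cv2.findContours(mask.astype(np.uint8),cv2.RETR_EXTERNAL,cv2.CHAIN_APPROX_NONE)
    return max(cs,key=cv2.contourArea)
E
python3 - <<'E'
from h import *
for n in("top","scene"):
    im=cv2.imread(f"pics/{n}0.png");hsv=cv2.cvtColor(im,cv2.COLOR_BGR2HSV).astype(int)
    H,S,V=hsv[...,0],hsv[...,1],hsv[...,2]
    pt=(393,215) if n=="top" else (250,310)
    lf=(225,188) if n=="top" else (420,200)
    print(n,hsv[pt[1],pt[0]],hsv[lf[1],lf[0]])
    for nm,p,z in(("cover",pt,5),("leaf",lf,116)):
        h,s,v=hsv[p[1],p[0]]
        m=(abs((H-h+90)%180-90)<9)&(abs(S-s)<45)&(abs(V-v)<60)
        m=cv2.morphologyEx(m.astype(np.uint8),cv2.MORPH_OPEN,np.ones((3,3)))
        c=big(m);W=cast(n,c[:,0,:],z)[:,:2].astype(np.float32)
        r=cv2.minAreaRect(W);print(nm,r,"\n",cv2.boxPoints(r).round(1).tolist(), cv2.boundingRect(c))
        if nm=="cover":
            # handle: dark inside the cover hull
            hull=np.zeros(m.shape,np.uint8);cv2.fillConvexPoly(hull,cv2.convexHull(c),1)
            hull=cv2.erode(hull,np.ones((7,7)))
            hm=hull*(V<100);hc=big(hm);print("handle px",cv2.minAreaRect(hc), V[hull>0].min())
    crop=im[140:290,160:290] if n=="top" else im[130:280,310:490]
    cv2.imwrite(f"pics/crop_{n}.png",cv2.resize(crop,None,fx=4,fy=4,interpolation=cv2.INTER_CUBIC))
    crop=im[195:285,345:445] if n=="top" else im[220:340,190:320]
    cv2.imwrite(f"pics/cropc_{n}.png",cv2.resize(crop,None,fx=5,fy=5,interpolation=cv2.INTER_CUBIC))
E
```

```text
top [157  45 153] [ 32  58 158]
cover ((578.010009765625, -231.26495361328125), (166.86578369140625, 205.8477783203125), 7.372058868408203) 
 [[482.1000061035156, -139.89999389648438], [508.5, -344.0], [674.0, -322.6000061035156], [647.5, -118.5]] (354, 207, 79, 60)
handle px ((395.0594482421875, 245.5940704345703), (8.756327629089355, 26.46799087524414), 84.2894058227539) 31
leaf ((683.0074462890625, 231.02511596679688), (159.58265686035156, 237.88531494140625), 2.9469187259674072) 
 [[597.2000122070312, 345.70001220703125], [609.4000244140625, 108.0999984741211], [768.7999877929688, 116.30000305175781], [756.5999755859375, 353.8999938964844]] (180, 157, 92, 60)
scene [170  73 154] [ 26  56 156]
cover ((581.9671630859375, -235.06149291992188), (169.2064666748047, 208.7008056640625), 7.401518821716309) 
 [[484.6000061035156, -142.5], [511.5, -349.3999938964844], [679.2999877929688, -327.6000061035156], [652.4000244140625, -120.69999694824219]] (204, 248, 101, 85)
handle px ((247.52000427246094, 277.3600158691406), (12.0, 28.40000343322754), 53.13010025024414) 19
leaf ((676.941162109375, 228.72198486328125), (178.9820098876953, 240.9142608642578), 3.0934953689575195) 
 [[581.0999755859375, 344.20001220703125], [594.0999755859375, 103.5999984741211], [772.7999877929688, 113.30000305175781], [759.7999877929688, 353.79998779296875]] (365, 164, 105, 77)
```

View pics/crop_top.png

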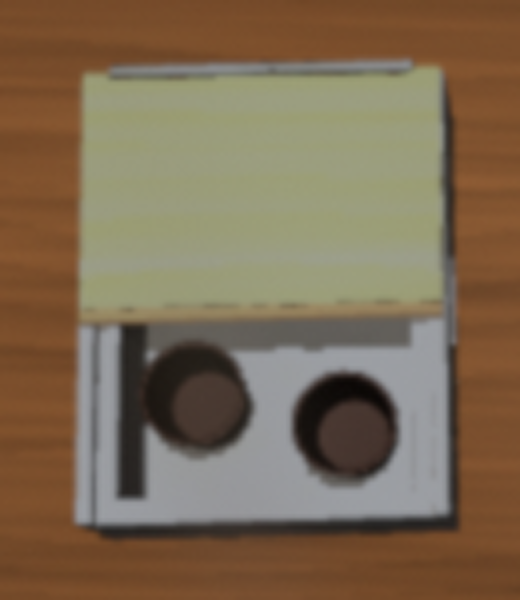

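View pics/cropc_top.png

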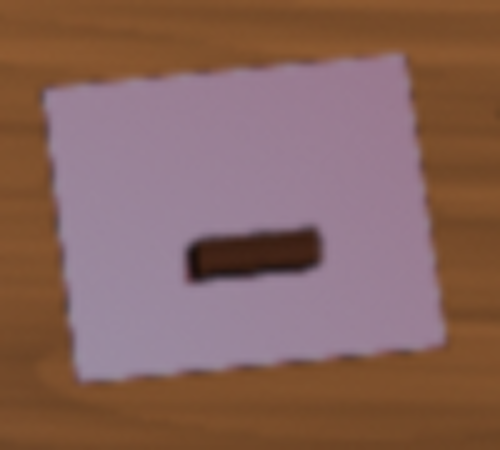

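View pics/crop_scene.png

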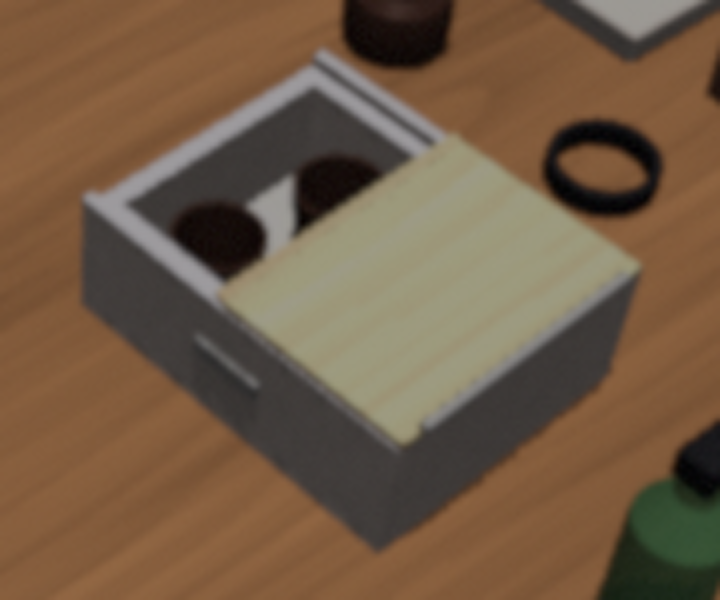

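View pics/cropc_scene.png

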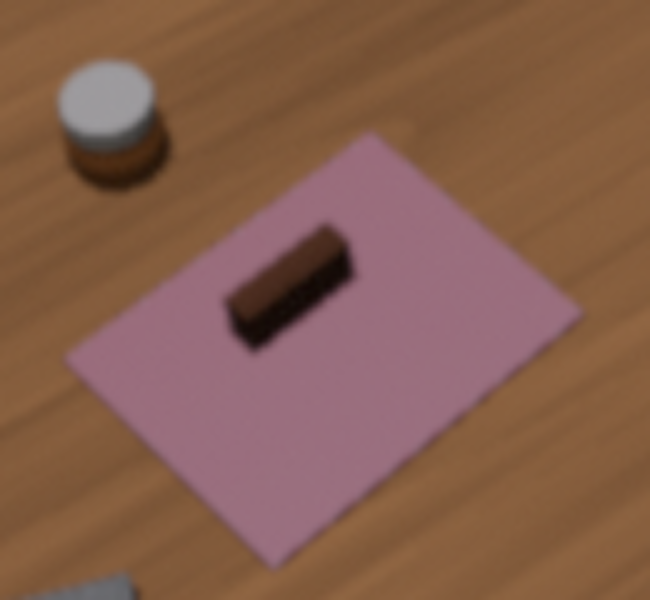

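Run:
```python
from h import *
s=sense()
# manual crop pixels (resized 4x): px = (c+0.5)/4-0.5+off
t=lambda a,o:(np.array(a,float)+.5)/4-.5+np.array(o)
top=lambda a:t(a,(160,140)); sc=lambda a:t(a,(310,130))
print("front edge z100 top",cast("top",top([[97,525],[449,515]]),100).round(1).tolist())
print("left cheek outer z110 top",cast("top",top([[77,523],[80,324]]),110).round(1).tolist())
print("scene cheek corners z110 (left-front, right-front)",cast("scene",sc([[88,192],[322,50]]),110).round(1).tolist())
print("scene front z100",cast("scene",sc([[118,190],[315,66]]),100).round(1).tolist())
print("scene leaf far corners z116",cast("scene",sc([[640,265],[403,446]]),116).round(1).tolist())
print("leaf far corners top",cast("top",top([[82,72],[442,66]]),116).round(1).tolist())
# predicted from box hypo
for ox,oy,yaw in((613,227.5,3.0),):
    R=np.array([[np.cos(np.radians(yaw)),-np.sin(np.radians(yaw))],[np.sin(np.radians(yaw)),np.cos(np.radians(yaw))]])
    P=[]
    for x,y,z in((-150,110,100),(-150,-110,100),(-150,120,110),(-150,-120,110),(150,118,116),(150,-118,116)):
        P.append([*(R@[x,y]+[ox,oy]),z])
    print(np.round(P,1).tolist());print(((proj("top",P)-[160,140])*4).round(0).tolist());print(((proj("scene",P)-[310,130])*4).round(0).tolist())
# handle top z=39 in both
print("handle top",cast("scene",(np.array([[226,303],[327,223],[350,247],[246,322]])+.5)/5-.5+[190,220],39).round(1).tolist())
print("handle top(top)",cast("top",(np.array([[200,243],[315,230],[321,264],[200,277]])+.5)/5-.5+[345,195],39).round(1).tolist())
```

```text
front edge z100 top [[457.8, 328.8, 100.0], [471.0, 101.2, 100.0]]
left cheek outer z110 top [[457.7, 339.3, 110.0], [588.2, 346.8, 110.0]]
scene cheek corners z110 (left-front, right-front) [[471.3, 103.7, 110.0], [459.9, 335.5, 110.0]]
scene front z100 [[474.8, 128.2, 100.0], [462.1, 327.7, 100.0]]
scene leaf far corners z116 [[757.2, 350.9, 116.0], [772.5, 116.1, 116.0]]
leaf far corners top [[757.9, 356.3, 116.0], [770.3, 117.4, 116.0]]
[[457.4, 329.5, 100.0], [469.0, 109.8, 100.0], [456.9, 339.5, 110.0], [469.5, 99.8, 110.0], [756.6, 353.2, 116.0], [769.0, 117.5, 116.0]]
[[94.0, 524.0], [434.0, 516.0], [75.0, 523.0], [449.0, 514.0], [85.0, 73.0], [440.0, 66.0]]
[[311.0, 60.0], [91.0, 195.0], [322.0, 44.0], [80.0, 191.0], [640.0, 261.0], [399.0, 440.0]]
handle top [[555.1, -273.8, 39.0], [544.3, -206.1, 39.0], [564.4, -204.9, 39.0], [571.1, -271.8, 39.0]]
handle top(top) [[556.5, -202.5, 39.0], [565.7, -266.3, 39.0], [546.8, -269.5, 39.0], [537.5, -202.6, 39.0]]
```

Box: origin about (614.5, 227), yaw about 3°. Cover: yaw about 7.4°, handle about (555, -236.5). The two views agree to about 3 mm. Next I turn the tool in place.

```bash
cat > go.py <<'E'
import sys
from h import *
def rel(x,y,z,yaw):
    s=sense();p=s["tool_pos"];r=s["tcp_rot"];a=np.radians(r[2])
    d=np.array([x,y,z])-p
    tx=d[0]*np.cos(a)+d[1]*np.sin(a);ty=d[0]*np.sin(a)-d[1]*np.cos(a)
    dy=(yaw-r[2]+180)%360-180
    print("t",round(s["time"],2),"pos",p.round(1),"rot",r.round(2),"F",s["ft_force"].round(1),"gap",round(s["finger_gap"],1))
    print("tool shift/20mm x,y,z:",np.round([tx/20,ty/20,-d[2]/20],2),"turn/0.08:",round(-np.radians(dy)/.08,2))
rel(*map(float,sys.argv[1:5]))
E
python3 -m pendant '[[[0,0,0,-1],[0,0,0,-1],[0,0,0,-1],[0,0,0,-1],[0,0,0,-1],[0,0,0,-1],[0,0,0,-1],[0,0,0,-1],[0,0,0,-1],[0,0,0,-1]]]' 1 40; python3 go.py 555 -236.5 100 7.4
```

```text
time: 0.93
tool_pos: [180.3, -568.1, 223.7]
tcp_rot: [-179.4, 0.5, -24.6]
ft_force: [0.3, 0.4, 0.8]
finger_gap: 85.5
t 0.93 pos [ 180.3 -568.1  223.7] rot [-179.4     0.46  -24.58] F [0.3 0.4 0.8] gap 85.5
tool shift/20mm x,y,z: [ 10.14 -22.87   6.19] turn/0.08: -6.98
```

```bash
python3 -m pendant '[[[0,0,0,-1],[0,0,0,-1],[0,0,0,-1],[0,0,0,-1],[0,0,0,-1],[0,0,0,-1],[0,0,0,-1],[0,0,0,0],[0,0,0,0],[0,0,0,0]]]' ; python3 go.py 555 -236.5 100 7.4
```

```text
time: 1.77
tool_pos: [179.6, -564.7, 217.5]
tcp_rot: [-178.6, 0.1, 9.1]
ft_force: [0.4, -0.4, -0.5]
finger_gap: 85.4
t 1.77 pos [ 179.6 -564.7  217.5] rot [-1.7861e+02  9.0000e-02  9.1400e+00] F [ 0.4 -0.4 -0.5] gap 85.4
tool shift/20mm x,y,z: [ 21.14 -13.22   5.88] turn/0.08: 0.38
```

```bash
python3 -m pendant '[[[1,-0.8,0.7,0],[1,-0.8,0.7,0],[1,-0.8,0.7,-0.1],[1,-0.8,0.7,-0.1],[1,-0.8,0.7,-0.1],[1,-0.8,0.7,-0.1],[1,-0.8,0.7,0],[1,-0.8,0.7,0],[1,-0.8,0.7,0],[1,-0.8,0.7,0]]]' ; python3 go.py 555 -236.5 6 7.4
python3 - <<'E'
from h import *
for n in("top","scene"): cv2.imwrite(f"pics/{n}1.png",cv2.cvtColor(snapshot(n),cv2.COLOR_RGB2BGR))
E
```

```text
time: 3.43
tool_pos: [559.8, -229.2, 80.8]
tcp_rot: [-179.1, -0.1, 5.7]
ft_force: [-0.4, -0.8, -0.5]
finger_gap: 85.4
t 3.43 pos [ 559.8 -229.2   80.8] rot [-1.7908e+02 -1.0000e-01  5.7300e+00] F [-0.4 -0.8 -0.5] gap 85.4
tool shift/20mm x,y,z: [-0.28  0.34  3.74] turn/0.08: -0.36
```

View pics/scene1.png

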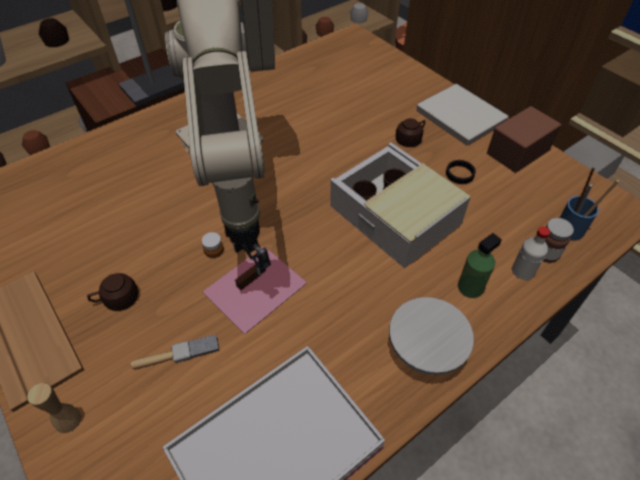

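```bash
python3 go.py 555 -236.5 30 7.4; python3 -m pendant '[[[-0.25,0.3,0.8,-0.3],[0,0,0.7,-0.1],[0,0,0.5,0],[0,0,0.4,0],[0,0,0.2,0],[0,0,0.1,0],[0,0,0,0],[0,0,0,0],[0,0,0,0],[0,0,0,0]]]' ; python3 go.py 555 -236.5 6 7.4
```

```text
t 3.53 pos [ 559.4 -226.3   78.3] rot [-1.7888e+02  8.0000e-02  5.9300e+00] F [-0.9 -0.1 -0.5] gap 85.4
tool shift/20mm x,y,z: [-0.27  0.49  2.41] turn/0.08: -0.32
time: 4.37
tool_pos: [555.5, -233.1, 22.7]
tcp_rot: [-179.0, -0.0, 7.3]
ft_force: [-0.7, 0.4, -0.0]
finger_gap: 85.5
t 4.37 pos [ 555.5 -233.1   22.7] rot [-1.7898e+02 -2.0000e-02  7.2900e+00] F [-0.7  0.4 -0. ] gap 85.5
tool shift/20mm x,y,z: [-0.05  0.16  0.84] turn/0.08: -0.02
```

The scene view shows the gripper over the handle at (245,270), jaws along the cover's x. I'll lower the last bit and close.

```bash
python3 -m pendant '[[[0,0.15,0.5,0],[0,0,0.25,0],[0,0,0,0],[0,0,0,0],[0,0,0,0],[0,0,0,0],[0,0,0,0],[0,0,0,0],[0,0,0,0],[0,0,0,0]]]' -1 60; python3 go.py 555 -236.5 6 7.4
python3 - <<'E'
from h import *
for n in("top","scene"): cv2.imwrite(f"pics/{n}2.png",cv2.cvtColor(snapshot(n),cv2.COLOR_RGB2BGR))
im=cv2.imread("pics/scene2.png")[200:350,170:350];cv2.imwrite("pics/c2.png",cv2.resize(im,None,fx=4,fy=4))
E
```

```text
time: 5.2
tool_pos: [557.0, -236.8, 7.5]
tcp_rot: [-179.1, -0.1, 7.3]
ft_force: [1.1, 0.2, -1.3]
finger_gap: 19.0
t 5.2 pos [ 557.  -236.8    7.5] rot [-1.7907e+02 -1.3000e-01  7.2900e+00] F [ 1.1  0.2 -1.3] gap 19.0
tool shift/20mm x,y,z: [-0.1  -0.03  0.07] turn/0.08: -0.02
```

View pics/c2.png

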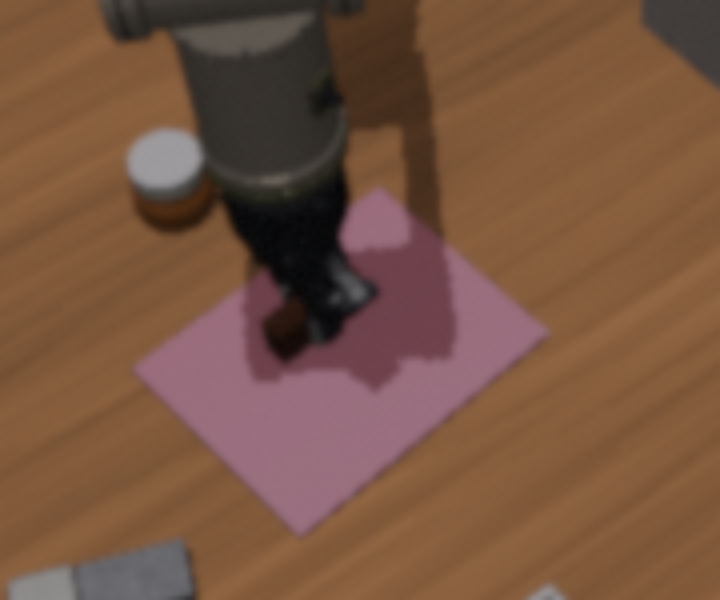

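Grasp holds at a gap of 19 mm, with the TCP 7.5 mm above the cover's underside. Now I lift.

```bash
python3 -m pendant '[[[0,0,-0.4,0],[0,0,-0.7,0],[0,0,-0.9,0],[0,0,-1,0],[0,-0.3,-1,0],[-0.1,-0.6,-1,0],[-0.2,-0.9,-1,0],[-0.2,-1,-0.8,0.1],[-0.2,-1,-0.4,0.1],[-0.2,-1,0,0.1]]]'; python3 go.py 476.7 219.7 140 3.05
```

```text
time: 6.13
tool_pos: [525.2, -145.6, 167.9]
tcp_rot: [-179.0, -0.1, 5.6]
ft_force: [-0.4, -0.2, -2.3]
finger_gap: 19.5
t 6.13 pos [ 525.2 -145.6  167.9] rot [-1.7904e+02 -1.0000e-01  5.6000e+00] F [-0.4 -0.2 -2.3] gap 19.5
tool shift/20mm x,y,z: [ -0.63 -18.42   1.4 ] turn/0.08: 0.56
```

```bash
python3 -m pendant '[[[0,-1,0,0.1],[0,-1,0,0.1],[0,-1,0,0.1],[0,-1,0,0.1],[0,-1,0,0.1],[0,-1,0,0],[0,-1,0,0],[0,-1,0,0],[0,-1,0,0],[0,-1,0,0]]]'; python3 go.py 476.7 219.7 140 3.05
```

```text
time: 6.97
tool_pos: [509.8, 63.0, 187.7]
tcp_rot: [-179.2, -0.9, 3.1]
ft_force: [0.8, -0.5, -2.9]
finger_gap: 19.4
t 6.97 pos [509.8  63.  187.7] rot [-179.22   -0.87    3.08] F [ 0.8 -0.5 -2.9] gap 19.4
tool shift/20mm x,y,z: [-1.23 -7.91  2.38] turn/0.08: 0.01
```

```bash
python3 -m pendant '[[[-0.2,-1,0.2,0],[-0.2,-1,0.2,0],[-0.2,-1,0.3,0],[-0.2,-1,0.3,0],[-0.1,-1,0.3,0],[-0.1,-0.9,0.2,0],[0,-0.8,0.1,0],[0,-0.5,0,0],[0,-0.2,0,0],[0,0,0,0]]]'; python3 go.py 476.7 219.7 135 3.05;  python3 - <<'E'
from h import *
for n in("top","scene"): cv2.imwrite(f"pics/{n}3.png",cv2.cvtColor(snapshot(n),cv2.COLOR_RGB2BGR))
a=cv2.imread("pics/top3.png")[130:320,150:310];cv2.imwrite("pics/t3.png",cv2.resize(a,None,fx=3,fy=3,interpolation=cv2.INTER_CUBIC))
a=cv2.imread("pics/scene3.png")[110:280,290:490];cv2.imwrite("pics/s3.png",cv2.resize(a,None,fx=3.5,fy=3.5,interpolation=cv2.INTER_CUBIC))
E
```

```text
time: 7.8
tool_pos: [479.5, 221.4, 169.4]
tcp_rot: [-179.1, -1.5, 3.3]
ft_force: [-0.2, 0.1, -2.7]
finger_gap: 18.9
t 7.8 pos [479.5 221.4 169.4] rot [-179.06   -1.46    3.33] F [-0.2  0.1 -2.7] gap 18.9
tool shift/20mm x,y,z: [-0.14  0.08  1.72] turn/0.08: 0.06
```

View pics/t3.png

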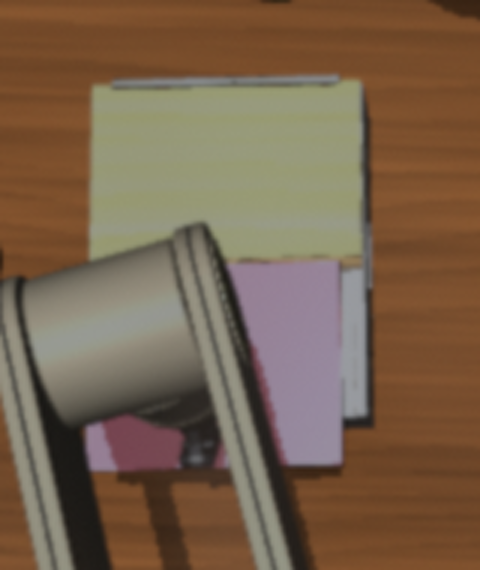

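View pics/s3.png

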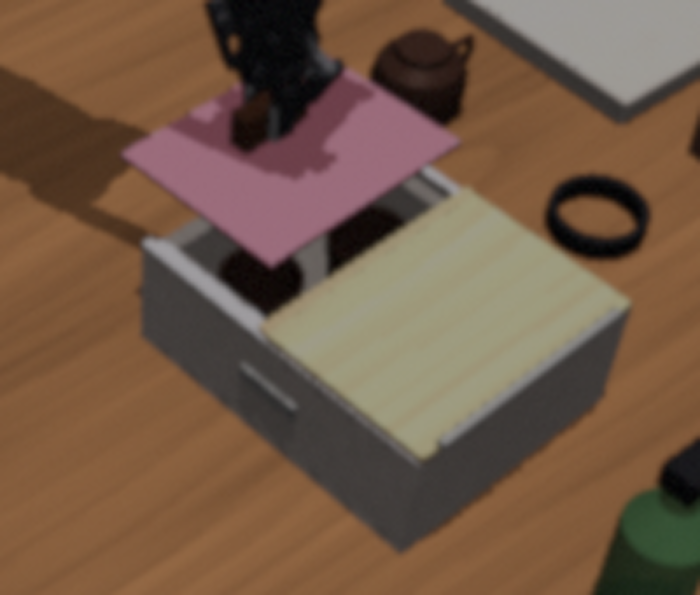

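Run:
```python
from h import *
f=lambda a,s,o:(np.array(a,float)+.5)/s-.5+np.array(o)
sc=f([[272,263],[460,141]],3.5,[290,110]); nr=f([[123,153]],3.5,[290,110])
far=cast("scene",sc,169.6);near=cast("scene",nr,165.6)
print("scene far R,L",far.round(1).tolist(),"near R",near.round(1).tolist())
tp=f([[340,260]],3,[150,130]);tn=f([[342,465],[88,470]],3,[150,130])
print("top far R",cast("top",tp,169.6).round(1).tolist(),"near R,L",cast("top",tn,165.6).round(1).tolist())
s=sense();p=s["tool_pos"][:2];a=np.radians(3.3)
ux=np.array([np.cos(a),np.sin(a)]);uy=np.array([-ux[1],ux[0]])
for nm,l,t in(("farR",110,-105),("farL",110,105),("nearR",-60,-105),("nearL",-60,105)): print("expect",nm,(p+l*ux+t*uy).round(1))
b=np.radians(3.05);bx=np.array([np.cos(b),np.sin(b)]);by=np.array([-bx[1],bx[0]])
d=p-[614.5,227];print("tcp in box",d@bx,d@by)
```

```text
scene far R,L [[595.6, 122.6, 169.6], [583.9, 329.0, 169.6]] near R [[428.9, 112.0, 165.6]]
top far R [[594.0, 124.2, 169.6]] near R,L [[423.2, 115.2, 165.6], [413.1, 322.2, 165.6]]
expect farR [595.7 121.9]
expect farL [583.6 331.6]
expect nearR [426.  112.1]
expect nearL [413.9 321.8]
tcp in box -134.82624027920903 0.5872309308685322
```

Both views put the cover within about 2 mm of the pose expected from the TCP, so it is centred on the box. I'll back off about 7 mm and come down to just above the rim.

```bash
python3 -m pendant '[[[-0.2,0.1,0.2,0.05],[-0.1,0,0.4,0],[0,0,0.5,0],[0,0,0.5,0],[0,0,0.4,0],[0,0,0.3,0],[0,0,0.15,0],[0,0,0.05,0],[0,0,0,0],[0,0,0,0]]]'; python3 go.py 472.7 219.6 107.5 3.05
```

```text
time: 8.73
tool_pos: [474.6, 215.0, 112.2]
tcp_rot: [-179.1, -1.3, 2.8]
ft_force: [0.5, 0.9, -3.2]
finger_gap: 19.2
t 8.73 pos [474.6 215.  112.2] rot [-179.14   -1.33    2.77] F [ 0.5  0.9 -3.2] gap 19.2
tool shift/20mm x,y,z: [-0.08 -0.23  0.24] turn/0.08: -0.06
```

```bash
python3 -m pendant '[[[0,-0.15,0,-0.05],[-0.05,-0.1,0,0],[0,0,0.05,0],[0,0,0.05,0],[0,0,0.05,0],[0,0,0.03,0],[0,0,0.03,0],[0,0,0.02,0],[0,0,0.02,0],[0,0,0.02,0]]]'; python3 go.py 472.7 219.6 107.5 3.05
```

```text
time: 9.57
tool_pos: [474.4, 220.8, 108.2]
tcp_rot: [-179.1, -1.5, 3.0]
ft_force: [0.1, 0.1, -1.7]
finger_gap: 18.9
t 9.57 pos [474.4 220.8 108.2] rot [-179.14   -1.48    3.03] F [ 0.1  0.1 -1.7] gap 18.9
tool shift/20mm x,y,z: [-0.09  0.05  0.03] turn/0.08: -0.01
```

```bash
python3 -m pendant '[[[0,0.03,0.02,0],[0,0,0.02,0],[0,0,0.02,0],[0,0,0.02,0],[0,0,0.02,0],[0,0,0.02,0],[0,0,0.02,0],[0,0,0.02,0],[0,0,0.02,0],[0,0,0.02,0]]]'; python3 go.py 472.7 219.6 107.5 3.05
```

```text
time: 10.4
tool_pos: [474.8, 220.2, 107.6]
tcp_rot: [-179.1, -1.5, 3.0]
ft_force: [-5.3, -2.3, 4.8]
finger_gap: 19.2
t 10.4 pos [474.8 220.2 107.6] rot [-179.13   -1.51    3.03] F [-5.3 -2.3  4.8] gap 19.2
tool shift/20mm x,y,z: [-0.11  0.02  0.01] turn/0.08: -0.0
```

Contact at 7 N. The tucking edge is at box x of about -30. Now I slide it in gently while keeping the pressure on.

```bash
python3 -m pendant '[[[0.15,0,0.02,0],[0.2,0,0.02,0],[0.2,0,0.02,0],[0.2,0,0.02,0],[0.2,0,0.02,0],[0.2,0,0.02,0],[0.2,0,0.02,0],[0.1,0,0.02,0],[0,0,0.01,0],[0,0,0.01,0]]]'; python3 go.py 532.6 222.8 107.5 3.05;  python3 - <<'E'
from h import *
for n in("top","scene"): cv2.imwrite(f"pics/{n}4.png",cv2.cvtColor(snapshot(n),cv2.COLOR_RGB2BGR))
a=cv2.imread("pics/scene4.png")[110:280,290:490];cv2.imwrite("pics/s4.png",cv2.resize(a,None,fx=3.5,fy=3.5,interpolation=cv2.INTER_CUBIC))
E
```

```text
time: 11.23
tool_pos: [503.1, 223.8, 108.1]
tcp_rot: [-179.0, -1.3, 3.1]
ft_force: [-3.5, -1.9, 4.6]
finger_gap: 19.2
t 11.23 pos [503.1 223.8 108.1] rot [-179.     -1.31    3.11] F [-3.5 -1.9  4.6] gap 19.2
tool shift/20mm x,y,z: [1.47 0.13 0.03] turn/0.08: 0.01
```

View pics/s4.png

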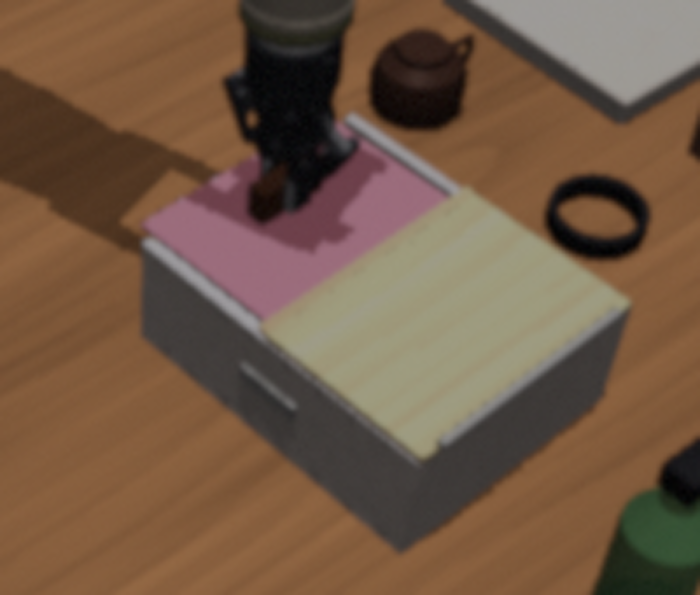

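The scene view shows the cover between the cheeks with its edge under the leaf line at crop (265,320)–(455,190). The leaf is still down. I keep sliding.

```bash
python3 -m pendant '[[[0.15,0.02,0.02,0],[0.2,0.02,0.02,0],[0.2,0.02,0.02,0],[0.2,0.01,0.02,0],[0.2,0,0.02,0],[0.2,0,0.02,0],[0.15,0,0.02,0],[0.1,0,0.02,0],[0,0,0.01,0],[0,0,0.01,0]]]'; python3 go.py 532.6 222.8 107.5 3.05
```

```text
time: 12.17
tool_pos: [528.7, 225.6, 108.1]
tcp_rot: [-178.9, -1.0, 3.2]
ft_force: [-2.9, -0.8, 4.8]
finger_gap: 19.1
t 12.17 pos [528.7 225.6 108.1] rot [-178.89   -0.98    3.19] F [-2.9 -0.8  4.8] gap 19.1
tool shift/20mm x,y,z: [0.19 0.15 0.03] turn/0.08: 0.03
```

```bash
python3 -m pendant '[[[0.08,0.04,0.02,0],[0.08,0.04,0.02,0],[0.08,0.04,0.03,0],[0.06,0.03,0.03,0],[0.05,0.02,0.03,0],[0.04,0,0.03,0],[0.03,0,0.03,0],[0.02,0,0.03,0],[0,0,0.03,0],[0,0,0.03,0]]]'; python3 go.py 532.6 222.8 107.5 3.05
```

```text
time: 13.0
tool_pos: [533.3, 224.6, 107.6]
tcp_rot: [-178.8, -0.5, 3.3]
ft_force: [-4.5, -1.5, 8.1]
finger_gap: 19.1
t 13.0 pos [533.3 224.6 107.6] rot [-178.79   -0.49    3.26] F [-4.5 -1.5  8.1] gap 19.1
tool shift/20mm x,y,z: [-0.04  0.09  0.  ] turn/0.08: 0.05
```

```bash
python3 -m pendant '[[[0,0.02,0.03,0],[0,0.02,0.03,0],[0,0.02,0.03,0],[0,0,0.03,0],[0,0,0.03,0],[0,0,0.03,0],[0,0,0.03,0],[0,0,0.03,0],[0,0,0.03,0],[0,0,0.03,0]]]'; python3 go.py 532.6 222.8 107.5 3.05;  python3 - <<'E'
from h import *
for n in("top","scene"): cv2.imwrite(f"pics/{n}5.png",cv2.cvtColor(snapshot(n),cv2.COLOR_RGB2BGR))
a=cv2.imread("pics/scene5.png")[110:280,290:490];cv2.imwrite("pics/s5.png",cv2.resize(a,None,fx=3.5,fy=3.5,interpolation=cv2.INTER_CUBIC))
s=sense();p=s["tool_pos"][:2];b=np.radians(3.05);bx=np.array([np.cos(b),np.sin(b)]);by=np.array([-bx[1],bx[0]])
d=p+110*bx-[614.5,227.2];print("edge in box",d@bx,d@by)
print(s["time"],s["ft_force"])
E
```

```text
time: 13.83
tool_pos: [533.3, 224.6, 107.6]
tcp_rot: [-178.7, -0.6, 3.3]
ft_force: [-4.7, -1.3, 9.0]
finger_gap: 19.6
t 13.83 pos [533.3 224.6 107.6] rot [-178.74   -0.59    3.27] F [-4.7 -1.3  9. ] gap 19.6
tool shift/20mm x,y,z: [-0.04  0.09  0.01] turn/0.08: 0.05
edge in box 28.769994563581573 1.7218281648106095
13.9333 [-3.68759576 -0.33063699  9.00989482]
```

View pics/s5.png

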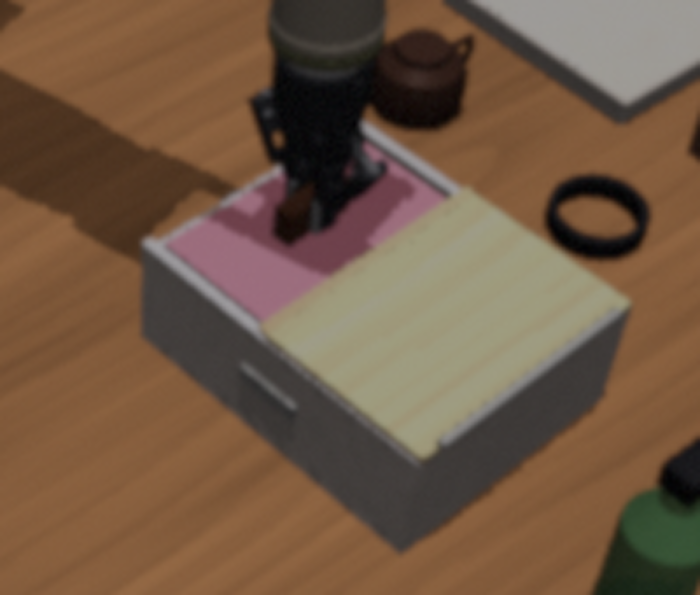

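Run:
```python
from h import *
a=cv2.imread("pics/top5.png")[130:320,150:310];cv2.imwrite("pics/t5.png",cv2.resize(a,None,fx=3,fy=3,interpolation=cv2.INTER_CUBIC))
```

```text
(no output)
```

View pics/t5.png

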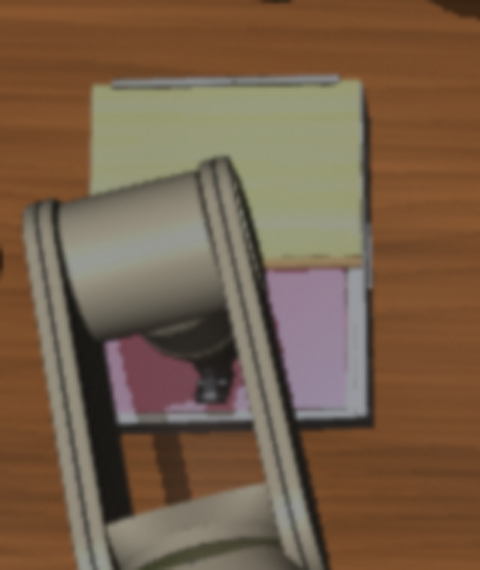

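Both views show the cover home: its near edge is on the front wall (top crop row 410), it sits between the cheeks, and the leaf is down. I'll add a touch more push and then hand in.

```bash
python3 -m pendant '[[[0,0,0.04,0],[0,0,0.04,0],[0,0,0.04,0],[0,0,0.04,0],[0,0,0.04,0],[0,0,0.04,0],[0,0,0.04,0],[0,0,0.04,0],[0,0,0.04,0],[0,0,0.04,0]]]'; python3 go.py 532.6 222.8 107.5 3.05
```

```text
time: 14.77
tool_pos: [533.3, 224.6, 107.6]
tcp_rot: [-178.8, -0.7, 3.3]
ft_force: [-4.5, -1.8, 10.2]
finger_gap: 19.0
t 14.77 pos [533.3 224.6 107.6] rot [-178.79   -0.67    3.26] F [-4.5 -1.8 10.2] gap 19.0
tool shift/20mm x,y,z: [-0.04  0.09  0.01] turn/0.08: 0.05
```

```bash
python3 -c "
from bench import *
print(hand_in()); s=sense(); print(s['time'],s['tool_pos'],s['tcp_rot'],s['ft_force'],s['finger_gap'])"
```

```text
the job is handed in; nothing more can be done
None
the job is handed in; nothing more can be done
```

I picked the cover up by its handle, set it on the rim in front of the leaf, slid it under the leaf to the stop, and handed in at about 14.8 s while holding and pressing it. The hand-in reports no verdict, and no reading was available after it.

Last checks:
- **Position:** the tucking edge was at box x of about 28.8 mm. The stop is at 28 mm, so the 0.8 mm over is within measuring error. It was about 1.7 mm off centre sideways.
- **Height and tilt:** the gripper was 107.6 mm up, which puts the cover's underside at about 100 mm. Tilt was about 0.6° from the flat pose at grasp, against a limit of 1.4°, and it was square to the box within 0.3°.
- **Push:** 10.2 N measured at the wrist, which with the cover's weight gives roughly 12.5 N on the rim. About 4.5 N also pulled backwards along x, from contact with the stop or friction. The grip still held at a 19 mm gap.
- **Pictures:** both camera views showed the leaf down and the cover between the cheeks. The loose items I could see looked unmoved. The cups in the box were hidden under the cover, so I couldn't check them.

The two cameras disagreed by up to about 7 mm on some points, so I averaged them. With the cover held over the box, both then agreed with the position worked out from the gripper to about 3 mm.

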